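Raise the bench loupe to its middle height notch

TASK

The leaning bench loupe is pushed down in its stowage slot. Take its head by the flat grip, twist it to unlock, draw it out to the middle of its three height notches, and twist it fully back so that it is locked there with the lens in line with the watch again. Let go of it, and leave the watch and the other things on the bench where they are.

Things in the scene. Friction and masses are not known exactly. Their poses are not given: they have to be found in the camera images.
- stand: Fixed stand: dark wood base plate, x -125 to +85 mm, y -60 to +60, 14 thick, with a watch pad and a dark slotted sleeve (end collars 44 mm diameter, 148 long) leaning 0.55 rad (31.5 deg) from vertical to the stand's -x side. Origin on the bench, z up. The sleeve's axis starts at (35, 0, 20) mm and runs up along (-0.523, 0, 0.853). Its notched slot faces +x and up, away from the lens.
- loupe_slide (a joint): How far the head is drawn out along the sleeve's axis, m: 0 pushed in, 0.098 end stop. While the twist is below 0.6 rad teeth block the slide, with play: stowage slot 0 to 0.013; three height notches centred at 0.040, 0.064 (the middle one) and 0.088, each with 3 mm of play either way. Stiff: 4 N friction, stays where it is left even when unlocked.
- loupe_head (a joint): Twist of the head about the sleeve's axis, rad, positive counter-clockwise seen from the grip end. 0: locked, at its stop, lens straight to the stand's -x side, in line with the watch. Above 0.75 the pin is clear of the teeth, in the lengthwise channel, and the head can slide; stop at 1.05. Stays where it is left (friction 0.06 N m).
- grip (a point): Point to grip, in the head's black flat wing: 14 mm thick (along this frame's y), 34 wide (x), 44 long (z), ending 17 mm beyond this point. z is the sleeve's axis, up and out of the sleeve; the point is on that axis, 194 mm + loupe_slide from the axis's start. 26 mm below it along z begins a collar of 32 mm diameter. Moves with the head; nothing stands above it.
- lens (a point): Centre of the round lens, 69 mm over its black rim and 10 mm thick, on an arm of the head: at (-78, 0, -34) mm in the frame of grip, its plane square to the sleeve's axis.
- watch: Loose wooden watch case, 42 mm diameter, 11 mm high, lying on the round rubber pad of the stand (54 mm diameter, top 30 mm above the bench). Origin: centre of its underside. To be left alone.
- spare_case: Loose dark wooden watch case, 42 mm diameter, 11 mm high, on the bench beside the stand. Origin: centre of its underside. To be left alone.
- parts_jar: Loose clear jar with a dark lid, 44 mm diameter, 42 mm high, on the bench beside the stand. Origin: centre of its underside. To be left alone.
- driver: Loose screwdriver with a wooden handle, 150 mm long, lying on the bench beside the stand. To be left alone.
- pin (a point): Outer end of the head's brass locking pin, 6 mm thick, which sticks out through the sleeve's slot by 5 mm and shows which notch it is in. At (24, 0, -164) mm in the frame of grip.

How it is judged (in metres and radians):
On the way, in this order (a step that is already met when the one before it is completed fails the run):
1. the head is twisted to unlock, the pin clear of the teeth, still pushed down (value of joint loupe_head above 0.7 rad and value of joint loupe_slide below 0.025 m), for 0.1 s.
2. the unlocked head is drawn out to the middle notch (value of joint loupe_head above 0.6 rad and value of joint loupe_slide between 0.058 and 0.07 m), for 0.1 s.
At the end, for the whole second after the job is handed in: The head is drawn out to the middle notch (slide 58.5 to 69.5 mm), twisted back to within 0.25 rad of its locked stop, and released (value of joint loupe_head below 0.25 rad and value of joint loupe_slide between 0.0585 and 0.0695 m); the robot touches nothing.
It fails at once if the watch is shifted by more than 15 mm (distance of watch from where it was at the start of the episode above 0.015 m).
It fails at once if a thing on the bench beside the stand is shifted by more than 30 mm (distance of any of spare_case, parts_jar, driver from where it was at the start of the episode above 0.03 m).
It also fails if it takes over 38 s, if anything falls off the work surface, if the arm or the gripper's body presses on something with over 40 N, if the wrist force passes 120 N, or if a joint passes its speed limit or range.

ROBOT

A 6-joint arm with a two-finger parallel gripper is mounted at the origin on the work surface. World frame = base frame: x ahead of the robot, y to its left, z up, the work surface at z = 0. Lengths are in m, angles in degrees, forces in N, time in s.
With the tool pointing down it reaches from about 0.4 to 0.825 m from the base axis. Payload 7 kg.
Tool frame: the origin (TCP) lies midway between the tips of the shut fingers; the grasp point (between the pads) lies 19 mm behind it; z points along the fingers, y is the line along which they close (so a half turn about z gives the same grasp; the last joint's range is limited). The gripper opens to 88 mm and grips with 3 to 60 N. Pads are 19 mm wide; open, the fingers measure 130 mm over their backs; the gripper's body (78 mm by 193 mm) begins 47 mm behind the grasp point.
Start: joints at [-56.144, 20.546, 0.682, 0, -70.136, -16.507], TCP at [0.201, -0.644, 0.227] pointing down, gripper open.
Joint ranges: [-176.03, 176.03], [-82.01, 121.73], [-58.28, 71.71], [-173.87, 95.51], [-174.79, -0.11], [-173.66, 173.66]. Speed limits (degrees/s): [136.94, 136.94, 172.46, 180, 180, 180].

INTERFACE

Orientations are given as [roll, pitch, yaw] about the fixed x, y, z axes, in that order (R = Rz(yaw) Ry(pitch) Rx(roll)).
In Python, from plant import r, eyes, workorder gives the robot as it stands.
- The arm moves only by the tool step_arm, never from a script. Its argument "plan" is a list of rows, each a list of 5 numbers: the shift along the tool's x, y, z each as a share of 25 cm, from -1 to 1, then the turn about the tool's z as a share of 60 degrees, from -1 to 1, then the finger opening in mm, from 0 to 87.6. In form: [[x, y, z, turn, jaw], ...]. A call has 1 to 12 rows; each row is the pose to reach, as a shift and turn from the pose commanded when the call began, along the tool's axes at that moment; what a row does not reach only later rows make up. A row lasts 1/12 s, in which the tool goes at most 41.7 mm and 7.16 degrees, less where a joint would pass 70% of its speed; a pose out of reach is approached as far as the arm can. A call with a number of a shift or a turn outside -1 to 1 is refused whole. A call with a gripper value outside its range is refused whole. The fingers move at their own pace and stop on an object; "newtons" is the grip in N (left out, the last holds). Time passes only in rows, so rows that repeat a pose let the fingers close. It gives the time, the measured TCP pose, the force, the opening and the grip force at its end, in the units of the state.
- r.get_state(): the state, without advancing time (a new reading comes with each control period).
- eyes.capture(name): name is "scene" or "top"; returns the picture (420x560x3 uint8, red, green, blue); there is no depth.
- eyes.camera_model(name): a dict with "fov_y" (degrees; the focal length in pixels is half the picture's height over the tangent of half this angle, whatever the lens; pixels are square), "cx", "cy" (the principal point, pixels), "world_to_cam" (4x4, takes a point from world to camera coordinates). Camera axes: x right, y up, looking along -z (the intrinsics and any distortion apply to the point x, -y, -z); pixel columns grow to the right and rows downward; lengths in m; the calibration is good to about 2 mm. A picture is of the moment at which its call begins. camera_model takes no time and is no camera call.
- workorder.close_job(): hands the job in; it is judged then, once.
The state is a dict: "time_s": time; "joints": joint angles; "qd": joint speeds; "joint_torque": joint torques, N m; "tcp_pos": TCP position; "eef_rot": TCP orientation; "contact_force": force on the tool from outside, world axes, zero at the start; "moment": the same for the moment, N m; "gripper_width": finger opening in m; "gripper_force": force on a finger pad.
Only numpy, scipy, OpenCV 4.12 (cv2) and the standard library are available. Lean on these libraries where they do the work, as an engineer would, in place of code of your own. Each camera call takes 0.05 s, during which the arm holds its last target. There are 200 camera calls.

## Working session

There is one attempt and no reset: what is moved stays moved. The work goes in short steps, Python scripts to look and compute and a tool call to move; the robot and the scene stay as the last step left them, time stands still between calls to the robot, and variables do not carry over. Pictures are saved under pics/ and viewed, at most 10 in all, crops included, and the job is handed in when it is done.

Besides the shell and the picture viewer there is one more tool, called after ">>>" as a command line: name --pt "numbers of a row" for each row, then --argument value for the rest. step_arm: Moves the arm, as the interface text tells. Its arguments: {"type":"object","properties":{"plan":{"type":"array"},"newtons":{"type":"number"}},"required":["plan"]}

```bash
ls; mkdir -p pics; python3 - <<'E'
from plant import r,eyes,workorder
import cv2,numpy as np
for n in("scene","top"):
    im=eyes.capture(n);cv2.imwrite(f"pics/{n}0.png",im[:,:,::-1])
    m=eyes.camera_model(n);print(n,m)
print(r.get_state())
E
```

```text
pics
scene {'fov_y': 46.161185154964144, 'cx': 279.9882631872751, 'cy': 208.1817150035033, 'world_to_cam': array([[-0.83578235,  0.5490546 , -0.00262744,  0.53506443],
       [-0.36903665, -0.55819916,  0.74311887,  0.14830416],
       [ 0.4065462 ,  0.62205526,  0.66915428, -1.13535508],
       [ 0.        ,  0.        ,  0.        ,  1.        ]])}
top {'fov_y': 51.897606038701554, 'cx': 282.71634595532834, 'cy': 214.30139994734523, 'world_to_cam': array([[-0.01006488, -0.99952848, -0.02900888,  0.0403184 ],
       [ 0.98805312, -0.01440253,  0.15343922, -0.63452751],
       [-0.15378467, -0.02711797,  0.9877322 , -0.81013338],
       [ 0.        ,  0.        ,  0.        ,  1.        ]])}
{'time_s': 0.1, 'joints': array([-5.61440498e+01,  2.05855111e+01,  6.41027077e-01, -1.82122939e-02,
       -7.01360406e+01, -1.65072972e+01]), 'qd': array([ 0.0603943 , -0.11146848,  0.19467555,  0.02550683, -0.10562236,
        0.0530369 ]), 'joint_torque': array([-3.51215691e-03, -5.84161448e+01,  2.93750560e+01,  7.01547593e+00,
        1.01445973e-02, -4.00712236e-05]), 'tcp_pos': array([ 0.20113437, -0.64389298,  0.22575065]), 'eef_rot': array([ 1.79917929e+02, -6.46594532e-03, -1.62657543e+02]), 'contact_force': array([-0.21824203, -0.48020109,  0.12894315]), 'moment': array([0.04393368, 0.01672889, 0.01027646]), 'gripper_force': 0.0, 'gripper_width': 0.08744852209425089}
```

View pics/scene0.png

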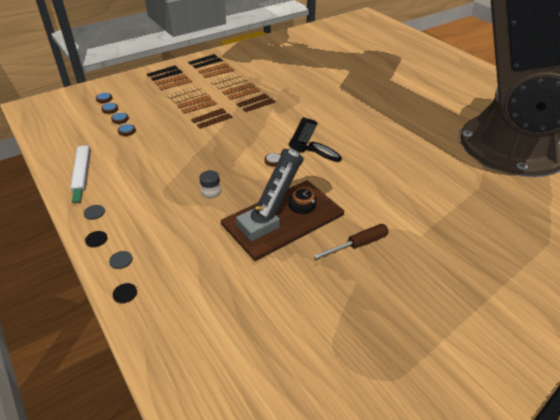

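View pics/top0.png

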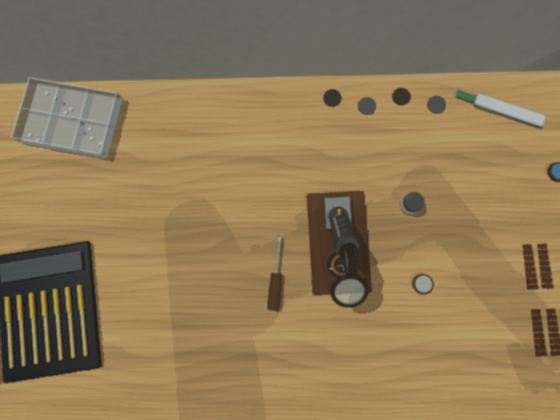

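The scene view shows the stand at about (283,220), with the sleeve leaning toward the robot. The grip is at about (304,133) and the lens at (326,151). In the top view the base plate corners are near (307,194), (364,191), (371,294) and (312,296), with the lens at (349,291). The jar is at (413,203), the spare case at (423,284) and the driver at (276,275).

```bash
cat > h.py <<'E'
import numpy as np,cv2
from plant import r,eyes,workorder
M={n:eyes.camera_model(n) for n in("scene","top")}
def ray(n,p):
    m=M[n];T=m["world_to_cam"];f=210/np.tan(np.radians(m["fov_y"]/2))
    d=T[:3,:3].T@np.array([(p[0]-m["cx"])/f,-(p[1]-m["cy"])/f,-1]);return -T[:3,:3].T@T[:3,3],d/np.linalg.norm(d)
def onz(n,p,z):
    o,d=ray(n,p);return o+d*(z-o[2])/d[2]
def tri(a,b):
    (o,d),(p,e)=ray("top",a),ray("scene",b)
    s=np.linalg.lstsq(np.c_[d,-e],p-o,rcond=None)[0];A,B=o+s[0]*d,p+s[1]*e;return (A+B)/2,np.linalg.norm(A-B)
def proj(n,X):
    m=M[n];T=m["world_to_cam"];f=210/np.tan(np.radians(m["fov_y"]/2));c=T[:3,:3]@X+T[:3,3]
    return np.array([m["cx"]-f*c[0]/c[2],m["cy"]+f*c[1]/c[2]])
E
python3 - <<'E'
from h import *
np.set_printoptions(precision=4,suppress=True)
for n,P in(("top",[(307,194),(364,191),(371,294),(312,296)]),("scene",[(257,258),(222,222),(306,183),(344,213)])):
    for p in P: print(n,p,onz(n,p,.014))
print("lens",tri((349,291),(326,151)))
for n in("scene","top"):
    im=cv2.imread(f"pics/{n}0.png");c=im[100:260,200:360] if n=="scene" else im[180:310,260:440]
    cv2.imwrite(f"pics/{n}c.png",cv2.resize(c,None,fx=3.7 if n=="scene" else 4.4,fy=3.7 if n=="scene" else 4.4,interpolation=cv2.INTER_CUBIC))
E
```

```text
top (307, 194) [ 0.6827 -0.0177  0.014 ]
top (364, 191) [ 0.6871 -0.1363  0.014 ]
top (371, 294) [ 0.4761 -0.142   0.014 ]
top (312, 296) [ 0.4733 -0.0238  0.014 ]
scene (257, 258) [ 0.6808 -0.0108  0.014 ]
scene (222, 222) [ 0.6884 -0.1244  0.014 ]
scene (306, 183) [ 0.4898 -0.1319  0.014 ]
scene (344, 213) [ 0.4821 -0.0179  0.014 ]
lens (array([ 0.484 , -0.0846,  0.1197]), np.float64(0.0025307115485816364))
```

View pics/scenec.png

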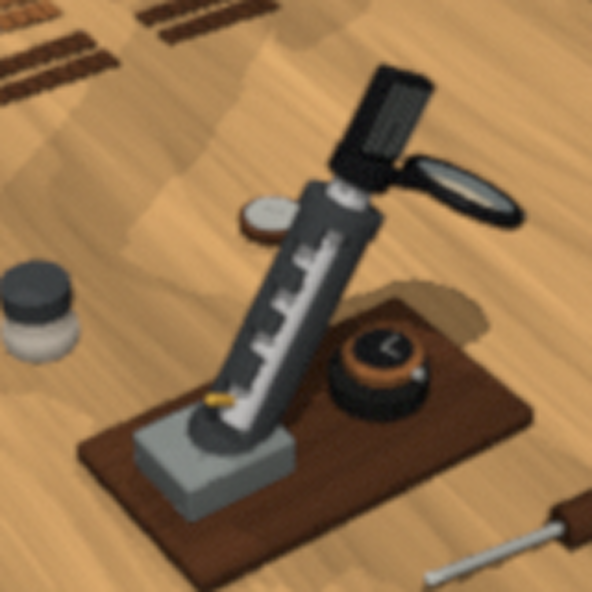

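View pics/topc.png

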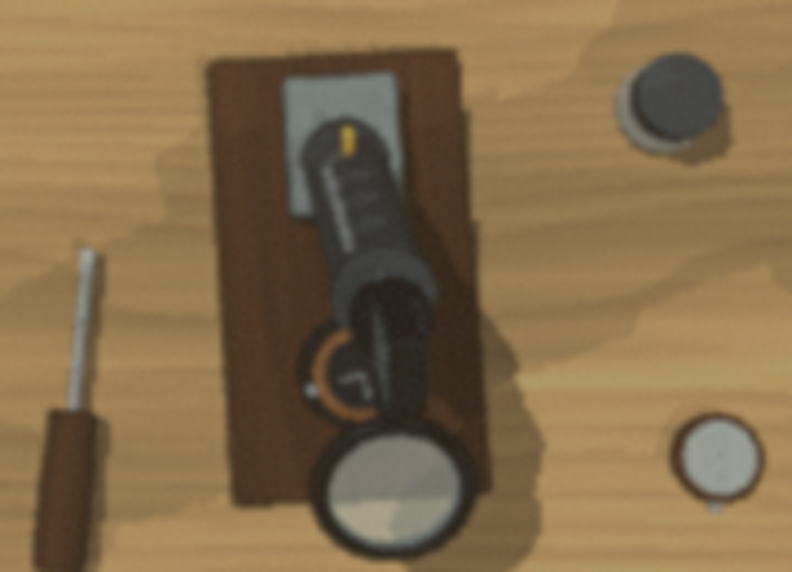

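The crops confirm twist ≈ 0: the brass pin is in the stowage slot at scene crop (218,400) and the lens points toward the robot. The wing is at scene crop (385,120). From the base corners and lens, the stand yaw is about 2° and the grip is near (0.535, -0.080, 0.186). I'll move there now.

>>> step_arm --pt "-0.97 0.88 -0.12 0.255 87" --pt "-0.97 0.88 -0.12 0.255 87" --pt "-0.97 0.88 -0.12 0.255 87" --pt "-0.97 0.88 -0.12 0.255 87" --pt "-0.97 0.88 -0.12 0.255 87" --pt "-0.97 0.88 -0.12 0.255 87" --pt "-0.97 0.88 -0.12 0.255 87" --pt "-0.97 0.88 -0.12 0.255 87" --pt "-0.97 0.88 -0.12 0.255 87" --pt "-0.97 0.88 -0.12 0.255 87" --newtons 15

```text
time_s: 0.93
tcp_pos: [0.3683, -0.3602, 0.2569]
eef_rot: [-180.0, 0.0, -177.7]
contact_force: [-0.1, 0.2, -0.6]
gripper_width: 0.0871
gripper_force: 0.0
```

```bash
cat >> h.py <<'E'
from scipy.spatial.transform import Rotation as Ro
def go(P,yaw=None):
    s=r.get_state();R=Ro.from_euler("xyz",s["eef_rot"],degrees=True).as_matrix()
    print("t",s["time_s"],"tcp",s["tcp_pos"].round(4),"rot",s["eef_rot"].round(2),"j6",s["joints"][5].round(1),"F",s["contact_force"].round(1),"w",s["gripper_width"].round(4))
    print("units",(R.T@(np.array(P)-s["tcp_pos"])/.25).round(3),None if yaw is None else round(-(yaw-s["eef_rot"][2])/60,3))
E
python3 -c "
from h import *
go((.535,-.080,.255),-178)"
```

```text
Traceback (most recent call last):
  File "h.py", line 18, in go
    print("t",s["time_s"],"tcp",s["tcp_pos"].round(4),"rot",s["eef_rot"].round(2),"j6",s["joints"][5].round(1),"F",s["contact_force"].round(1),"w",s["gripper_width"].round(4))
                                                                                                                                                   ^^^^^^^^^^^^^^^^^^^^^^^^
AttributeError: 'float' object has no attribute 'round'
```

>>> step_arm --pt "-0.705 1.0 0 0 87" --pt "-0.705 1.0 0 0 87" --pt "-0.705 1.0 0 0 87" --pt "-0.705 1.0 0 0 87" --pt "-0.705 1.0 0 0 87" --pt "-0.705 1.0 0 0 87" --pt "-0.705 1.0 0 0 87" --pt "-0.705 1.0 0 0 87" --pt "-0.705 1.0 0 0 87" --pt "-0.705 1.0 0 0 87"

```text
time_s: 1.77
tcp_pos: [0.5343, -0.1061, 0.2557]
eef_rot: [-180.0, -0.1, -177.9]
contact_force: [0.6, -0.2, -0.1]
gripper_width: 0.0869
gripper_force: 0.0
```

```bash
sed -i 's/s\["gripper_width"\].round(4)/s["gripper_width"]/' h.py
python3 -c "
from h import *
go((.535,-.080,.167),-178)
im=eyes.capture('scene')[:,:,::-1];cv2.imwrite('pics/s1.png',cv2.resize(im[30:260,180:480],None,fx=2.5,fy=2.5,interpolation=cv2.INTER_CUBIC))
print(proj('scene',np.array([.535,-.08,.186])))"
```

```text
t 1.7667 tcp [ 0.5343 -0.1061  0.2557] rot [-1.7999e+02 -1.1000e-01 -1.7792e+02] j6 -97.3 F [ 0.6 -0.2 -0.1] w 0.08692262603725949
units [-0.007  0.104  0.355] 0.001
[305.41737226 130.01110658]
```

View pics/s1.png

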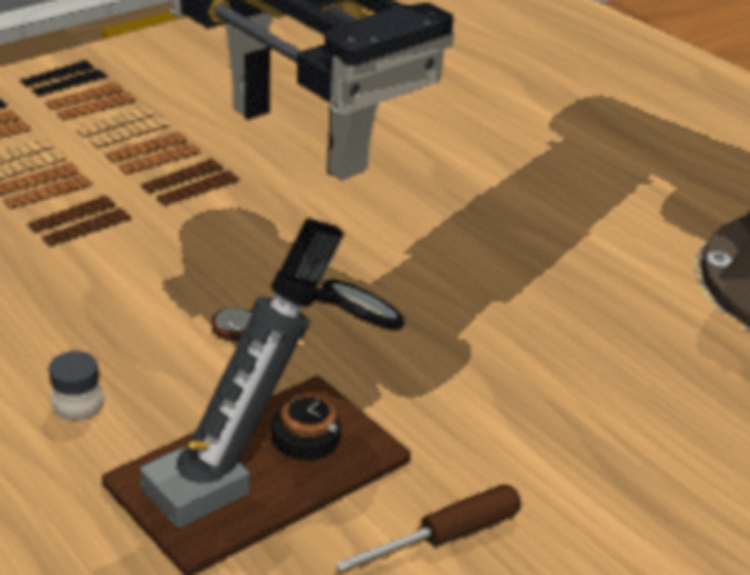

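The picture shows the open gripper hovering beside and above the wing at crop (312,255). The projected grip point (305,130 in the full image) lies on the wing, so I'll descend and close.

>>> step_arm --pt "-0.007 0.104 0 0 87" --pt "-0.007 0.104 0 0 87" --pt "-0.007 0.104 0.12 0 87" --pt "-0.007 0.104 0.24 0 60" --pt "-0.007 0.104 0.355 0 50" --pt "-0.007 0.104 0.355 0 40" --pt "-0.007 0.104 0.355 0 30" --newtons 8

```text
time_s: 2.4
tcp_pos: [0.534, -0.0814, 0.1674]
eef_rot: [-179.9, -0.2, -178.0]
contact_force: [0.7, 1.1, -0.3]
gripper_width: 0.066
gripper_force: 0.0
```

>>> step_arm --pt "0 0 0 0 22" --pt "0 0 0 0 20" --pt "0 0 0 0 5" --pt "0 0 0 0 5" --pt "0 0 0 0 5" --pt "0 0 0 0 5" --pt "0 0 0 0 5" --pt "0 0 0 0 5" --newtons 8

```text
time_s: 3.07
tcp_pos: [0.5351, -0.0801, 0.168]
eef_rot: [-180.0, -0.0, -177.9]
contact_force: [0.4, -5.7, -1.3]
gripper_width: 0.0139
gripper_force: 8.0
```

>>> step_arm --pt "0 -0.006 0 -0.1 5" --pt "0 -0.006 0 -0.2 5" --pt "0 -0.006 0 -0.3 5" --pt "0 -0.006 0 -0.4 5" --pt "0 -0.006 0 -0.5 5" --pt "0 -0.006 0 -0.6 5" --pt "0 -0.006 0 -0.7 5" --pt "0 -0.006 0 -0.8 5" --pt "0 -0.006 0 -0.85 5" --pt "0 -0.006 0 -0.85 5"

```text
time_s: 3.9
tcp_pos: [0.5348, -0.083, 0.1682]
eef_rot: [-180.0, -0.2, -126.8]
contact_force: [-1.3, -7.4, 2.2]
gripper_width: 0.028
gripper_force: 10.3
```

```bash
python3 -c "
from h import *
go((.535,-.080,.167))
print(r.get_state()['moment'],r.get_state()['gripper_force'])
im=eyes.capture('scene')[:,:,::-1];cv2.imwrite('pics/s2.png',cv2.resize(im[60:260,200:400],None,fx=3,fy=3,interpolation=cv2.INTER_CUBIC))"
```

```text
t 3.9 tcp [ 0.5348 -0.083   0.1682] rot [-1.7995e+02 -1.5000e-01 -1.2676e+02] j6 -48.9 F [-1.3 -7.4  2.2] w 0.028042735059062095
units [-0.01   0.006  0.005] None
[-3.2326697   0.2116598  -0.22185395] 10.346747517760377
```

View pics/s2.png

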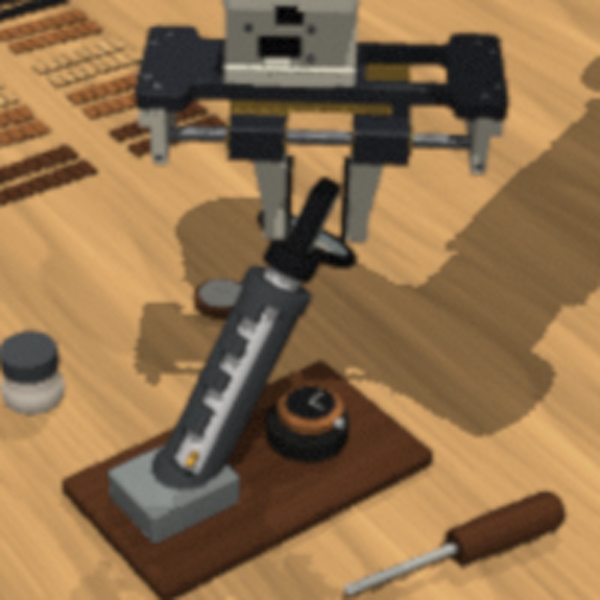

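The wing has rotated with the gripper, and the pin now shows in the channel at crop (192,460). I'll turn a bit more and measure the twist from the pin.

>>> step_arm --pt "0 0 0 -0.1 5" --pt "0 0 0 -0.15 5" --pt "0 0 0 -0.15 5"

```text
time_s: 4.2
tcp_pos: [0.5356, -0.0833, 0.1687]
eef_rot: [-179.9, -0.1, -117.8]
contact_force: [0.0, -10.1, 2.9]
gripper_width: 0.0295
gripper_force: 10.2
```

```bash
cat >> h.py <<'E'
def pin():
    im=eyes.capture("scene");hsv=cv2.cvtColor(im,cv2.COLOR_RGB2HSV);c=hsv[170:230,225:310]
    m=cv2.inRange(c,(20,150,110),(32,255,255))  # brass
    m=np.uint8(m)
    n,l,st,ce=cv2.connectedComponentsWithStats(m)
    return [(st[i,4],ce[i]+[225,170]) for i in range(1,n) if st[i,4]>2],im
def pred(th,s):
    y=np.radians(2);Rs=Ro.from_euler("z",y).as_matrix();a=np.array([-.523,0,.853]);x=np.array([.853,0,.523])
    p=np.array([.035,0,.02])+a*(.03+s)+.0215*(np.cos(th)*x+np.sin(th)*np.array([0,1,0]))
    return proj("scene",np.array([.602,-.077,0])+Rs@p)
E
python3 -c "
from h import *
go((.535,-.080,.167))
P,im=pin();print(P)
c=im.copy();print(im[207:218:2,258:270:2])
im0=cv2.imread('pics/scene0.png')[:,:,::-1].copy()
print(im0[206:210,255:262])
for th in(0,.6,.75,.9,1.05):print(th,pred(th,.0),pred(th,.01))
"
```

```text
t 4.2 tcp [ 0.5356 -0.0833  0.1687] rot [-1.7988e+02 -1.4000e-01 -1.1775e+02] j6 -39.9 F [  0.  -10.1   2.9] w 0.02953457780112778
units [-0.011  0.008  0.007] None
[(np.int32(7), array([265.71428571, 214.57142857]))]
[[[ 54  57  57]
  [ 90  89  88]
  [165 165 163]
  [153 151 150]
  [155 154 153]
  [181 180 178]]

 [[ 54  57  57]
  [135 135 133]
  [181 180 178]
  [191 189 186]
  [191 188 186]
  [173 171 170]]

 [[ 90  89  89]
  [169 167 165]
  [187 185 183]
  [178 165 147]
  [174 154 122]
  [149 147 145]]

 [[110 109 109]
  [179 177 176]
  [189 188 185]
  [169 147 117]
  [171 132  61]
  [103 100  97]]

 [[ 62  64  65]
  [139 137 137]
  [182 180 179]
  [194 172 138]
  [198 162  68]
  [ 70  64  55]]

 [[ 63  65  67]
  [ 55  58  60]
  [ 83  83  83]
  [112 106 100]
  [ 87  72  47]
  [ 52  52  52]]]
[[[ 89  64  34]
  [119  95  44]
  [135 108  53]
  [130 102  56]
  [125 100  57]
  [120  95  54]
  [124 102  72]]

 [[121  90  44]
  [177 140  59]
  [194 154  64]
  [183 141  58]
  [177 135  56]
  [171 130  53]
  [164 126  55]]

 [[124  95  50]
  [172 136  56]
  [177 141  58]
  [160 123  47]
  [156 120  49]
  [155 118  47]
  [154 117  48]]

 [[ 72  61  45]
  [107  85  43]
  [116  91  40]
  [108  84  38]
  [114  91  51]
  [122  98  60]
  [128 103  66]]]
0 [257.01386158 209.99763682] [259.29863332 205.32259811]
0.6 [262.28887628 213.83444714] [264.6067631  209.14957932]
0.75 [263.88833667 214.66784398] [266.21279113 209.98580376]
0.9 [265.52706611 215.40855733] [267.85704138 210.73139447]
1.05 [267.16575205 216.03895371] [269.50006034 211.3685946 ]
```

>>> step_arm --pt "0 0 0 0 5" --pt "0 0 0 0 5" --pt "0.006 0.011 -0.021 0 5" --pt "0.013 0.023 -0.043 0 5" --pt "0.019 0.034 -0.064 0 5" --pt "0.026 0.045 -0.085 0 5" --pt "0.033 0.057 -0.107 0 5" --pt "0.039 0.068 -0.128 0 5" --pt "0.046 0.08 -0.15 0 5" --pt "0.052 0.091 -0.171 0 5" --pt "0.052 0.091 -0.171 0 5" --newtons 25

```text
time_s: 5.17
tcp_pos: [0.5095, -0.0843, 0.2121]
eef_rot: [-179.8, -0.1, -118.0]
contact_force: [-0.4, -11.2, 2.3]
gripper_width: 0.0278
gripper_force: 25.5
```

```bash
python3 -c "
from h import *
go((.535,-.080,.167))
P,im=pin();print(P)
for s in(0,.04,.05,.06,.064,.07):print(s,pred(.9,s)+[1,-2])
cv2.imwrite('pics/s3.png',cv2.resize(im[60:260,200:400,::-1],None,fx=3,fy=3,interpolation=cv2.INTER_CUBIC))
"
```

```text
t 5.1667 tcp [ 0.5095 -0.0843  0.2121] rot [-1.7981e+02 -1.1000e-01 -1.1798e+02] j6 -40.7 F [ -0.4 -11.2   2.3] w 0.027766804273174572
units [-0.063 -0.082  0.18 ] None
[(np.int32(8), array([277.75 , 190.375]))]
0 [266.52706611 213.40855733]
0.04 [275.95897066 194.47507151]
0.05 [278.36436572 189.64651191]
0.06 [280.78918791 184.77895452]
0.064 [281.7646092  182.82090618]
0.07 [283.23367356 179.87192497]
```

View pics/s3.png

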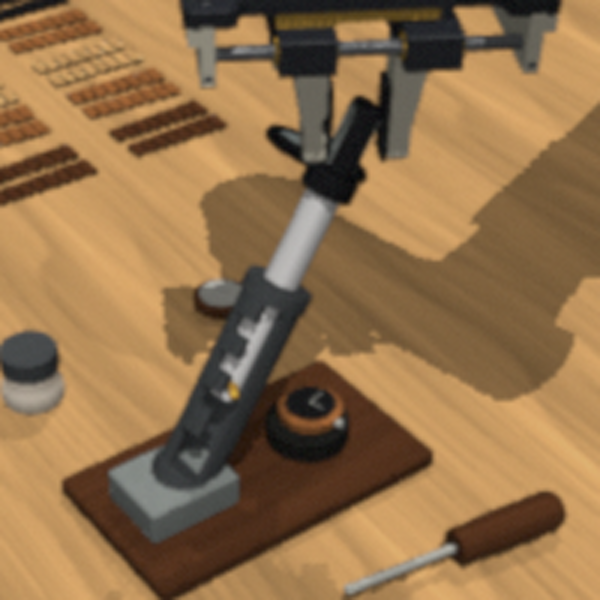

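The pin is now at crop (234,392), about 50 mm out and below the middle notch. The twist is still unlocked, so I'll pull another 14 mm.

>>> step_arm --pt "0.005 0.009 -0.016 0 5" --pt "0.01 0.017 -0.032 0 5" --pt "0.0146 0.0255 -0.048 0 5" --pt "0.0146 0.0255 -0.048 0 5" --pt "0.0146 0.0255 -0.048 0 5"

```text
time_s: 5.63
tcp_pos: [0.5022, -0.0846, 0.2237]
eef_rot: [-179.8, -0.1, -118.0]
contact_force: [0.4, -11.0, 1.8]
gripper_width: 0.0277
gripper_force: 25.5
```

```bash
python3 -c "
from h import *
go((.535,-.080,.167))
P,im=pin();print(P)
cv2.imwrite('pics/s4.png',cv2.resize(im[135:225,240:315,::-1],None,fx=6.5,fy=6.5,interpolation=cv2.INTER_CUBIC))
"
```

```text
t 5.6333 tcp [ 0.5022 -0.0846  0.2237] rot [-1.7983e+02 -1.5000e-01 -1.1797e+02] j6 -40.8 F [  0.4 -11.    1.8] w 0.02768241986909461
units [-0.078 -0.107  0.227] None
[(np.int32(6), array([280.66666667, 183.5       ]))]
```

View pics/s4.png

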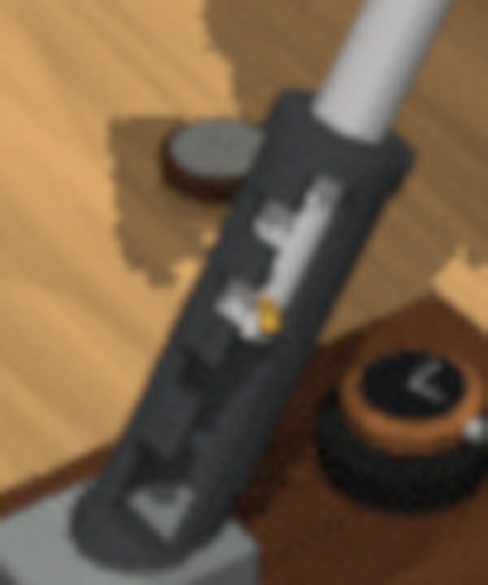

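The pin at crop (267,316) sits opposite the middle notch at (237,303). I'll twist back now.

>>> step_arm --pt "0 0 0 0.1 5" --pt "0 0 0 0.2 5" --pt "0 0 0 0.3 5" --pt "0 0 0 0.4 5" --pt "0 0 0 0.5 5" --pt "0 0 0 0.6 5" --pt "0 0 0 0.7 5" --pt "0 0 0 0.8 5" --pt "0 0 0 0.9 5" --pt "0 0 0 1.0 5" --pt "0 0 0 1.0 5" --pt "0 0 0 1.0 5" --newtons 12

```text
time_s: 6.68
tcp_pos: [0.5018, -0.0823, 0.2227]
eef_rot: [-180.0, 0.0, -177.8]
contact_force: [0.4, -0.6, 1.0]
gripper_width: 0.0142
gripper_force: 12.0
```

```bash
python3 -c "
from h import *
go((.535,-.080,.167))
P,im=pin();print(P,pred(0,.064)+[1,-2])
cv2.imwrite('pics/s5.png',cv2.resize(im[60:230,220:370,::-1],None,fx=3.5,fy=3.5,interpolation=cv2.INTER_CUBIC))
"
```

```text
t 6.6833 tcp [ 0.5018 -0.0823  0.2227] rot [-1.7999e+02  2.0000e-02 -1.7776e+02] j6 -100.6 F [ 0.4 -0.6  1. ] w 0.01418411895119648
units [-0.133  0.004  0.223] None
[(np.int32(8), array([271.125, 178.125]))] [272.95414821 177.42722276]
```

View pics/s5.png

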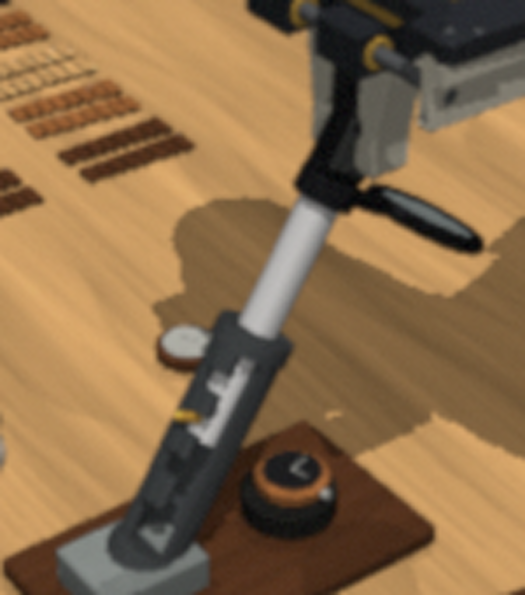

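The pin is in the middle notch at crop (187,414), the lens is back in line, and the jaw reads 14 mm, so the wing is flat between the pads. I'll release and rise.

>>> step_arm --pt "0 0 0 0 80" --pt "0 0 0 0 80" --pt "0 0 0 0 80" --pt "0 0 0 0 80" --pt "0 0 0 0 80" --pt "0 0 0 0 80" --pt "0 0 -0.1 0 80" --pt "0 0 -0.2 0 80" --pt "0 0 -0.32 0 80" --pt "0 0 -0.4 0 80" --pt "0 0 -0.4 0 80" --pt "0 0 -0.4 0 80"

```text
time_s: 7.73
tcp_pos: [0.5021, -0.0822, 0.3236]
eef_rot: [180.0, 0.1, -177.9]
contact_force: [-0.4, 0.2, -1.2]
gripper_width: 0.0792
gripper_force: 0.0
```

```bash
python3 -c "
from h import *
go((.535,-.080,.167))
P,im=pin();print(P)
cv2.imwrite('pics/s6.png',cv2.resize(im[20:250,200:420,::-1],None,fx=2.5,fy=2.5,interpolation=cv2.INTER_CUBIC))
"
```

```text
t 7.7333 tcp [ 0.5021 -0.0822  0.3236] rot [ 1.7997e+02  1.4000e-01 -1.7794e+02] j6 -100.8 F [-0.4  0.2 -1.2] w 0.07920088828291541
units [-0.13   0.004  0.627] None
[(np.int32(8), array([271.125, 178.125]))]
```

View pics/s6.png

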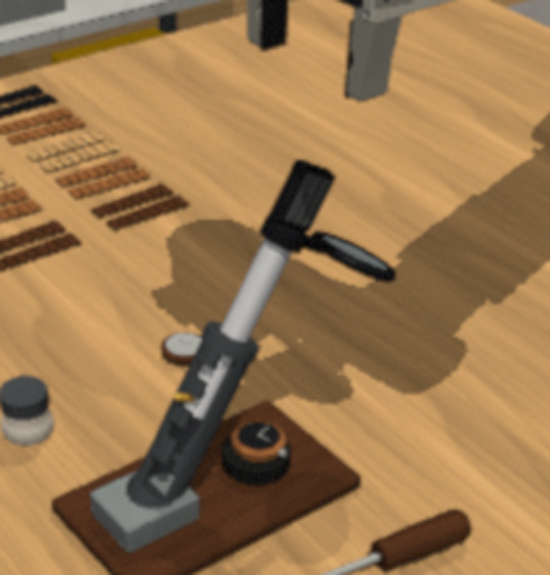

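The gripper is clear. The head stands free with the pin in the middle notch at crop (182,396), the lens is in line, and nothing else has moved.

```bash
python3 -c "
from plant import workorder;print(workorder.close_job())"
```

```text
the job is handed in; nothing more can be done
None
```

The loupe is locked in the middle notch with the lens back in line with the watch, the head is released, and the job is handed in after about 8 s of robot time; the hand-in returned no verdict, and the last picture showed the watch and other bench items still in place.

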